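# Push a tip rack home on a roller lane and lock it in

## Robot

A 7-joint arm with a two-finger parallel gripper is mounted at the origin on a cart in front of the work surface, level with it; the furniture and walls round the work are solid. World frame = base frame: x ahead of the robot, y to its left, z up, the work surface at z = 0. Lengths are in m, angles in rad, forces in N, time in s.
With the tool pointing down it reaches from about 0.4 to 0.85 m from the base axis. Payload 10.4 kg.
Tool frame: the origin (TCP) lies at the very end of the fingers, on their centre line; the grasp point (between the pads) lies r.tcp_to_grasp behind it (r.tcp_to_grasp is the distance from the TCP to the grasp point, in m); z points along the fingers, y is the line along which they close (so a half turn about z gives the same grasp; the last joint's range is limited). The gripper opens to 87 mm and grips with 3 to 60 N. Pads are 19 mm wide; open, the fingers measure 117 mm over their backs; the gripper's body (75 mm by 190 mm) begins 51 mm behind the grasp point.
Start: joints at [-1.356, 0.332, -0.065, 1.46, 0.022, 1.35, -0.088], TCP at [0.147, 0.607, 0.223] pointing down, gripper open.
Joint ranges: [-2.6, 2.6], [-0.5, 2.12], [-1.47, 1.34], [0.16, 2.42], [-1.27, 4.41], [0.06, 2.06], [-2.6, 2.6]. Speed limits (rad/s): [2.22, 2.22, 2.79, 2.79, 3.14, 3.14, 3.14].

## Interface

Orientations are given as a unit quaternion [x, y, z, w].
In Python, from bench import monitor, cams, ticket, r gives the robot as it stands.
- The arm moves only by the shell command python3 -m crank 'ROWS' [OPENING] [FORCE]. ROWS is a JSON object whose one key "steps" holds a list of rows, each a list of 2 entries, a list of its own where there are three numbers: the shift along the world's x, y, z in units of 25 mm (1.0 is 25 mm), then the turn, a rotation vector about the world's x, y, z in units of 5 degrees (1.0 is 5 degrees). In form: {"steps": [[[x, y, z], [ax, ay, az]], ...]}. A call has 1 to 10 rows; each row shifts and turns the commanded pose from where the row before left it; what a row does not reach is not made up. A row lasts 1/12 s, in which the tool goes at most 41.7 mm and 7.16 degrees, less where a joint would pass 70% of its speed; a pose out of reach is approached as far as the arm can. A call is refused whole if a number of a shift passes 1 or a number of a turn 1, either way. A call with a gripper value outside its range is refused whole. OPENING is the finger opening in mm, from 0 to 87, set as the call begins (- or left out, the last holds). The fingers move at their own pace and stop on an object; FORCE is the grip in N (left out, the last holds). Time passes only in rows, so rows that do not move let the fingers close. It gives the time, the measured TCP pose, the force, the opening and the grip force at its end, in the units of the state.
- monitor.read_state(): the state, without advancing time (a new reading comes with each control period).
- cams.camera(name): name is "scene" or "side" or "wrist"; returns a dict with "pixels" (420x560x3 uint8, blue, green, red), "z_map" (420x560 float32, m along the optical axis (not along the pixel's ray), 0 where there is no reading), "vfov" (degrees; the focal length in pixels is half the picture's height over the tangent of half this angle, whatever the lens; pixels are square), "cx", "cy" (the principal point, pixels), "T" (4x4, takes a point from camera to world coordinates). Camera axes: x right, y up, looking along -z (the intrinsics and any distortion apply to the point x, -y, -z); pixel columns grow to the right and rows downward; lengths in m; the calibration is good to about 2 mm. The wrist camera is an equidistant fisheye: a pixel r from the principal point sees the ray r / f radians off the axis. A picture is of the moment at which its call begins.
- ticket.close_job(): hands the job in; it is judged then, once.
The state is a dict: "time": time; "joint_positions": joint angles; "joint_vel": joint speeds; "joint_torque": joint torques, N m; "ee_pos": TCP position; "eef_rot": TCP orientation; "ft_force": force on the tool from outside, world axes, zero at the start; "torque": the same for the moment, N m; "width": finger opening in m; "grip_force": force on a finger pad.
Only numpy, scipy, OpenCV 4.12 (cv2) and the standard library are available. Lean on these libraries where they do the work, as an engineer would, in place of code of your own. Each camera call takes 0.05 s, during which the arm holds its last target. There are 200 camera calls.

## Task

Push the pipette-tip box along the rollers, without lifting it, until it is fully home against the stop at the end of the bay. Then pull up the black lock knob on the bar beside the lane, slide the bar toward the lane to the next hole and not past it, so that it stands behind the box, and let the pin drop fully into that hole. Finish still gripping the knob, with the pin held home; leave the other things on the bench undisturbed.

Things in the scene. Friction and masses are not known exactly. Their poses are not given: they have to be found in the camera images.
- tip_rack: closed pipette-tip box, blue base and clear lid, 88 (x) x 123 (y) x 49 mm tall, 0.17 to 0.35 kg, standing on the roller lane (a second, larger tip box on the bench is not meant); it is to be pushed along the lane's -y, against its face at y = +60 mm. Origin: centre of its underside. Its y axis runs along the lane.
- lane: fixture fixed to the bench: 345 mm roller lane along its y, 11 free-turning grey rollers, tops 31 mm above the bench; guides 92 mm apart, 47 mm high (bay cheeks and stop 69 mm). The bay with its stop is at the -y end. Origin: on the bench under the lane's centre line, mid-bay; z up. On its +x side, at y = 76 mm, is a steel strip with pin holes at x = 121, 91 and 61 mm, on which the bar slides.
- bay (a point): where the origin of the tip box (centre of its underside) is when the box is home against the stop: on the centre line, 31 mm above the bench; axes as the lane's. The box comes from its +y side.
- bar_tip (a point): centre of the lane-side end of the retaining bar, a round steel tube 16 mm thick along the lane's x axis, 47 mm above the bench. Parked, it ends just outside the lane's guide, through whose gap it slides; with the box home it passes 8 mm behind the box.
- bar_slide (a joint): travel of the bar, m: 0 parked with the pin in the first hole, growing as it slides along the lane's -x over the lane; next hole at 0.030, third hole at 0.060. Friction about 1.5 N. It can move only with the pin out.
- plunger (a joint): height of the lock pin, m: 0 with the pin fully in a hole, 0.016 at the top of its stroke; the 8 mm pin with a round tip is clear of the 12 mm holes above 0.010 and rests on the strip at 0.010 between holes. A spring pulls it down, 6 N at 0 and 10 N at the top.
- knob: black round plastic knob, 26 mm across and 24 mm tall in its grip part, on top of the lock pin; the highest thing on the bar. Origin: on the knob's axis, 12 mm under its top; with the pin home 100 mm above the bench (the closed box top is at 80 mm). It rises with the pin and travels with the bar; axes as the lane's.
- vial: small glass vial, 20 mm across, 38 mm tall, standing beside the bay; to be left alone
- petri: flat petri dish, 56 mm across, 15 mm tall, beside the bay; to be left alone
- pen: marker pen, 124 mm long, 17 mm thick, lying on the bench; to be left alone

How it is judged:
By the outcome, as a careful person would: the job done as asked, in the order asked, and still so for the second after the job is handed in, while the arm keeps its last pose, push and grip.
It also fails if it takes over 48 s, if anything falls off the work surface, if the arm or the gripper's body presses on something with over 40 N, if the wrist force passes 120 N, or if a joint passes its speed limit or range.

## Working session

There is one attempt and no reset: what is moved stays moved. The work goes in short steps, Python scripts to look and compute and a shell command to move; the robot and the scene stay as the last step left them, time stands still between calls to the robot, and variables do not carry over. Pictures are saved under pics/ and viewed, at most 10 in all, crops included, and the job is handed in when it is done.

```bash
mkdir -p pics; ls
cat > h.py <<'E'
import numpy as np, cv2
from bench import monitor, cams, ticket, r
def grab(n,f=None):
    c=cams.camera(n)
    if f: cv2.imwrite('pics/'+f,c['pixels'])
    np.savez('last_%s.npz'%n,**{k:np.asarray(v) for k,v in c.items()})
    return c
def load(n): return np.load('last_%s.npz'%n)
def pt(c,u,v,z=None,plane=None):
    H=c['pixels'].shape[0]; f=H/2/np.tan(np.radians(float(c['vfov']))/2)
    d=np.array([(u-float(c['cx']))/f,-(v-float(c['cy']))/f,-1.0])
    T=c['T']
    if plane is None:
        z=float(c['z_map'][int(v),int(u)]) if z is None else z
        return T[:3,:3]@(d*z)+T[:3,3]
    w=T[:3,:3]@d; s=(plane-T[2,3])/w[2]
    return T[:3,3]+s*w
E
python3 - <<'E'
from h import *
a=grab('scene','s1.png');b=grab('side','d1.png')
print(a.keys(),{k:a[k] for k in a if k not in('pixels','z_map')},b['T'])
print(monitor.read_state(), r.tcp_to_grasp)
E
```

```text
pics
dict_keys(['pixels', 'z_map', 'vfov', 'cx', 'cy', 'T']) {'vfov': 43.13343816361104, 'cx': 285.39179452749045, 'cy': 209.87603315859332, 'T': array([[-0.89160728,  0.33787646, -0.30145638,  0.32563848],
       [-0.45268721, -0.68058982,  0.57608315,  0.6435065 ],
       [-0.0105232 ,  0.65010538,  0.75977119,  0.83093744],
       [ 0.        ,  0.        ,  0.        ,  1.        ]])} [[-0.97993482  0.1159307  -0.16213519  0.49164474]
 [-0.19825574 -0.65080559  0.73290296  0.69323568]
 [-0.02055253  0.75034136  0.66073098  0.65204441]
 [ 0.          0.          0.          1.        ]]
{'time': 0.1, 'joint_positions': array([-1.35562755,  0.33283348, -0.06470553,  1.46083344,  0.02160155,
        1.34992385, -0.0884948 ]), 'joint_vel': array([ 0.00046089, -0.00070904, -0.00091408, -0.00096773,  0.00109349,
       -0.00020809, -0.00134203]), 'joint_torque': array([ 1.15503783e-03, -6.24539208e+01,  2.45689804e-02, -3.90723681e+01,
       -6.14416064e-02,  3.64843919e-02,  1.12806842e-04]), 'ee_pos': array([0.14712863, 0.60707975, 0.22182944]), 'eef_rot': array([ 1.18589882e-01,  9.92943108e-01, -6.49503652e-04, -4.82706090e-05]), 'ft_force': array([-0.46214054,  0.4825351 ,  0.71347413]), 'torque': array([ 0.03949886, -0.01206283, -0.02092339]), 'grip_force': 0.0, 'width': 0.08664691533215975} 0.0187
```

View pics/s1.png

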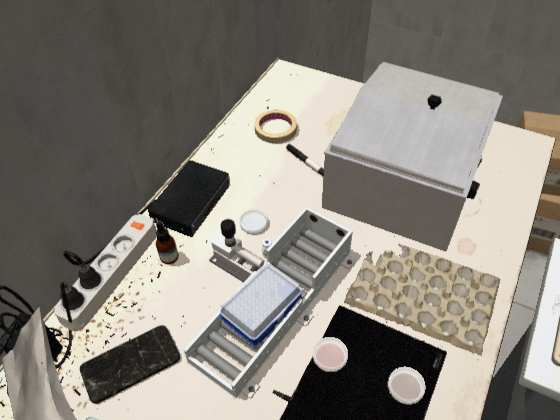

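View pics/d1.png

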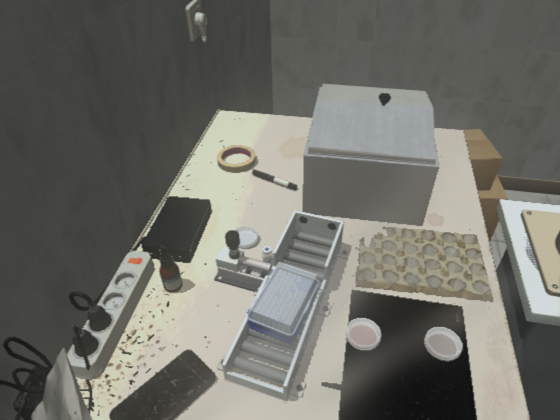

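The lane runs from the bay (upper right, ~(315,235)) to its open end (~(215,365)). The box sits at ~(262,300) and the knob at ~(228,228), with the bar tip near (258,265). I'll enlarge this area.

Run:
```python
from h import *
c=load('scene')
im=c['pixels'][195:395,180:360]
cv2.imwrite('pics/s2.png',cv2.resize(im,None,fx=3,fy=3,interpolation=cv2.INTER_CUBIC)[:600])
# world heightmap
H,W=c['z_map'].shape
f=H/2/np.tan(np.radians(float(c['vfov']))/2)
v,u=np.mgrid[:H,:W]; z=c['z_map']
P=np.stack([(u-float(c['cx']))/f*z,-(v-float(c['cy']))/f*z,-z],-1)@c['T'][:3,:3].T+c['T'][:3,3]
np.save('P.npy',P)
for n,q in dict(boxtop=(262,298),knob=(228,224),pen=(300,155),bench=(130,300),petri=(254,222),vial=(267,243),pot=(410,120)).items(): print(n,P[q[1],q[0]].round(4))
# box top: points z 0.07..0.09 near
m=(abs(P[...,2]-.080)<.004)&(np.hypot(*(P[...,:2]-P[298,262,:2]).transpose(2,0,1))<.09)&(z>0)
q=P[m][:,:2].astype(np.float32); print(m.sum(),cv2.minAreaRect(q),q.mean(0))
```

```text
boxtop [0.5723 0.2594 0.0795]
knob [0.6853 0.1725 0.1131]
pen [ 0.6932 -0.133   0.0143]
bench [8.093e-01 3.291e-01 5.000e-04]
petri [0.6916 0.0796 0.0133]
vial [0.6352 0.1283 0.0353]
pot [ 0.4702 -0.1278  0.2   ]
2701 ((0.5780798196792603, 0.254794180393219), (0.11473270505666733, 0.07532705366611481), 76.27375030517578) [0.5775647  0.25704798]
```

View pics/s2.png

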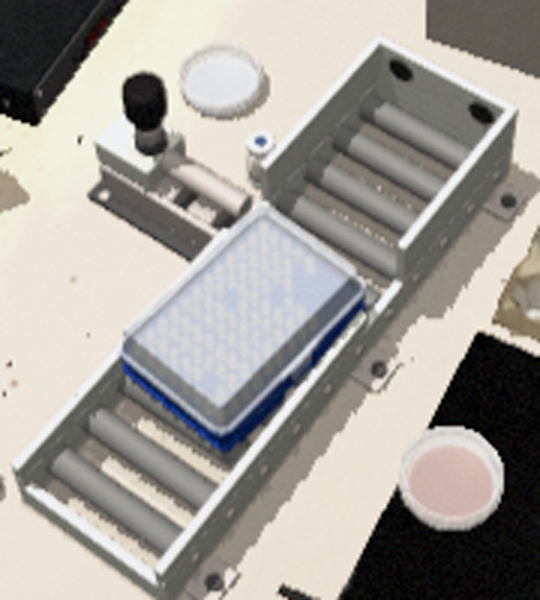

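The crop shows: the stop's top corners (380,42) and (517,108); cheek ends (262,165) and (400,245); guide tops (18,470)–(225,235) and (160,575)–(400,285); knob top ~(145,82); bar tip ~(247,205).

Run:
```python
from h import *
c=load('scene'); P=np.load('P.npy')
def g(x,y,h): return pt(c,180+(x-1)/3,195+(y-1)/3,plane=h)
for n,(x,y,h) in dict(stopL=(380,42,.069),stopR=(517,108,.069),cheL=(262,165,.069),cheR=(400,245,.069),gL0=(18,470,.047),gL1=(225,235,.047),gR0=(160,575,.047),gR1=(400,285,.047),knob=(146,82,.112),bar=(247,205,.047)).items(): print(n,g(x,y,h).round(4))
# depth-based: cheek/stop tops and guides
ctr=np.array([.58,.22])
near=np.hypot(P[...,0]-ctr[0],P[...,1]-ctr[1])<.27
for lo,hi in((.064,.073),(.043,.051),(.106,.118)):
    m=near&(P[...,2]>lo)&(P[...,2]<hi); ys,xs=np.nonzero(m)
    print(lo,m.sum())
    q=P[m]
    a=np.radians(76.27-90); 
    ex=None
    np.save('m%d.npy'%int(lo*1000),q)
k=np.load('m106.npy'); print(k.mean(0),k.min(0),k.max(0))
```

```text
stopL [0.5939 0.0455 0.069 ]
stopR [0.4966 0.0563 0.069 ]
cheL [0.6151 0.1632 0.069 ]
cheR [0.5183 0.1777 0.069 ]
gL0 [0.6447 0.3825 0.047 ]
gL1 [0.6189 0.2039 0.047 ]
gR0 [0.5486 0.3979 0.047 ]
gR1 [0.5124 0.189  0.047 ]
knob [0.6877 0.1677 0.112 ]
bar [0.6175 0.1793 0.047 ]
0.064 1251
0.043 1705
0.106 484
[0.58164783 0.05041609 0.11165694] [ 0.45059624 -0.02055166  0.1060192 ] [0.80423348 0.22421417 0.11797833]
```

Run:
```python
from h import *
Q=[];C=[]
for n in('scene','side'):
    c=load(n);H,W=c['z_map'].shape;f=H/2/np.tan(np.radians(float(c['vfov']))/2)
    v,u=np.mgrid[:H,:W]; z=c['z_map']
    P=np.stack([(u-float(c['cx']))/f*z,-(v-float(c['cy']))/f*z,-z],-1)@c['T'][:3,:3].T+c['T'][:3,3]
    P=P[z>0];Q.append(P)
im=np.zeros((600,780,3),np.uint8)
for i,P in enumerate(Q):
    P=P[(P[:,2]>.03)&(P[:,2]<.13)]
    for lo,hi,ch in((.042,.052,0),(.062,.074,1),(.075,.083,2),(.104,.118,(0,1,2))):
        q=P[(P[:,2]>lo)&(P[:,2]<hi)]
        X=((q[:,1]-.03)*2000).astype(int);Y=((.75-q[:,0])*2000).astype(int)
        k=(X>=0)&(X<780)&(Y>=0)&(Y<600)
        for d in (0,1):
            for e in ((0,1)if i==0 else (0,)):
                xx=np.clip(X[k]+d,0,779);yy=np.clip(Y[k]+e,0,599)
                for cc in np.atleast_1d(ch): im[yy,xx,cc]=255 if i==0 else np.maximum(im[yy,xx,cc],150)
cv2.imwrite('pics/top.png',im)
np.savez('Q.npz',a=Q[0],b=Q[1])
```

```text
(no output)
```

View pics/top.png

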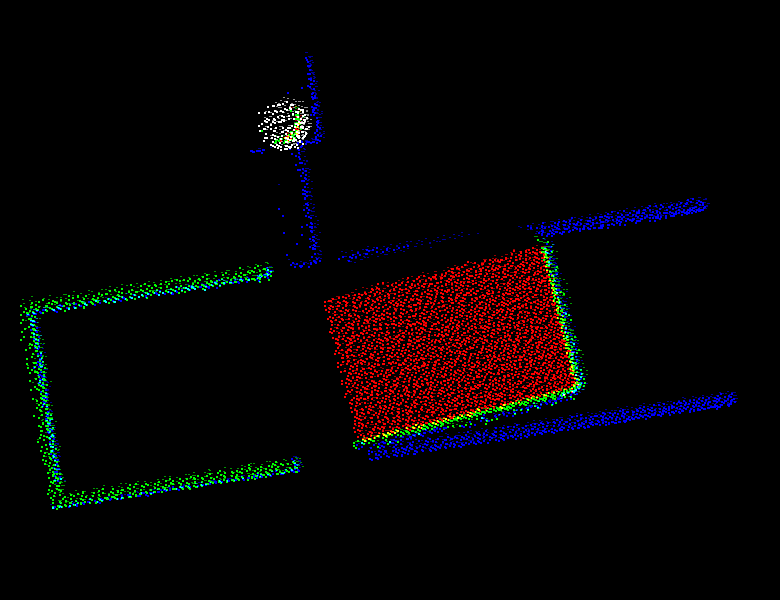

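The top-down map (2 px/mm) shows the lane tilted ~9°, the box yawed ~4–5° more inside it, and the knob disc at (285,125). Next I'll fit these numerically.

```bash
cat >> h.py <<'E'
def LF(yaw):  # columns ex, ey
    return np.array([[np.cos(yaw),-np.sin(yaw)],[np.sin(yaw),np.cos(yaw)]])
E
python3 - <<'E'
from h import *
D=np.load('Q.npz')
for n in 'ab':
    P=D[n]; px=lambda q:((q[:,1]-.03)*2000,(.75-q[:,0])*2000)
    X,Y=px(P); z=P[:,2]
    g=(z>.044)&(z<.050)
    def line(m):
        q=P[m][:,:2].astype(np.float32); v=cv2.fitLine(q,cv2.DIST_HUBER,0,.01,.01).ravel(); 
        s=np.sign(v[1]);return np.degrees(np.arctan2(-v[0]*s,v[1]*s)),q.mean(0),len(q)
    lowg=g&(X>370)&(X<740)&(Y>385)&(Y<465)&(Y>440-(X-370)*.156)
    upg=g&(X>560)&(X<710)&(Y>190)&(Y<240)
    t=(z>.064)&(z<.074)
    lc=t&(X>70)&(X<295)&(Y>450)&(Y<510); uc=t&(X>50)&(X<265)&(Y>255)&(Y<315)
    R=[line(m) for m in(lowg,upg,lc,uc)]
    print(n,[(round(float(a[0]),2),a[2]) for a in R])
    yaw=np.radians(-8.8); M=LF(yaw)
    L=P[:,:2]@M
    def rng(m,ax): return np.percentile(L[m][:,ax],[3,50,97]).round(4)
    print('x lowg,upg,lc,uc',[rng(m,0) for m in(lowg,upg,lc,uc)])
    st=t&(X<70)&(Y>320)&(Y<480); print('stop y',rng(st,1))
    k=(z>.108)&(z<.118)&(X>240)&(X<330)&(Y>80)&(Y<170)
    print('knob lane',L[k].mean(0),rng(k,0),rng(k,1),'world',P[k].mean(0))
    b=(z>.0765)&(z<.0825)&(X>310)&(X<600)&(Y>230)&(Y<460)
    rc=cv2.minAreaRect(P[b][:,:2].astype(np.float32)); print('box',rc,'lane',np.array(rc[0])@M)
    near=(np.hypot(L[:,0]-L[k].mean(0)[0],L[:,1]-L[k].mean(0)[1])<.06)&(z>.02)&(z<.13)
    h,e=np.histogram(z[near],bins=np.arange(.02,.13,.005)); print(h)
E
```

```text
a [(-8.15, 451), (-9.02, 170), (-8.59, 220), (-8.83, 205)]
x lowg,upg,lc,uc [array([0.4808, 0.4837, 0.4892]), array([0.5784, 0.581 , 0.585 ]), array([0.4812, 0.4834, 0.4871]), array([0.5786, 0.5811, 0.5851])]
stop y [0.0616 0.131  0.1373]
knob lane [0.65228256 0.27539051] [0.6427 0.6523 0.6637] [0.2643 0.2753 0.2853] world [0.68673499 0.17235872 0.1118458 ]
box ((0.5780798196792603, 0.254794180393219), (0.11473270505666733, 0.07532705366611481), 76.27375030517578) lane [0.53229498 0.34023287]
[ 67 103 204  33  48  62 267 192  26  21  19   7  14   0  26  29  23  36
 114   1   0]
b [(-8.42, 412), (-8.58, 188), (-8.53, 156), (-8.3, 160)]
x lowg,upg,lc,uc [array([0.482 , 0.4848, 0.4883]), array([0.5796, 0.5822, 0.5854]), array([0.4827, 0.4852, 0.4885]), array([0.5804, 0.5824, 0.5862])]
stop y [-1.1458  0.0749  0.1386]
knob lane [0.65397562 0.27792659] [0.6439 0.6539 0.6647] [0.2666 0.2782 0.2875] world [0.6887961  0.17460594 0.11211327]
box ((0.5795952677726746, 0.2557983994483948), (0.11441620439291, 0.07361703366041183), 75.93880462646484) lane [0.53363896 0.34145711]
[ 90  99 231  44  46  73 219 245  27  19  16  16  15   8  23  28  26  37
 103   2   0]
```

```bash
python3 -m crank '{"steps":[[[0.9,-0.48,0],[0,0,-0.85]],[[0.9,-0.48,0],[0,0,-0.85]],[[0.9,-0.48,0],[0,0,-0.85]],[[0.9,-0.48,0],[0,0,-0.85]],[[0.9,-0.48,0],[0,0,-0.85]],[[0.9,-0.48,0],[0,0,-0.85]],[[0.9,-0.48,0],[0,0,-0.85]],[[0.9,-0.48,0],[0,0,-0.85]],[[0.9,-0.48,0],[0,0,-0.85]],[[0.9,-0.48,0],[0,0,-0.85]]]}' 40 20
```

```text
time: 0.93
ee_pos: [0.3731, 0.4865, 0.2222]
eef_rot: [0.472, 0.882, -0.0, -0.0]
ft_force: [-0.8, 0.8, 0.1]
width: 0.0407
grip_force: 0.0
```

```bash
python3 -m crank '{"steps":[[[0.9,-0.48,0],[0,0,-0.85]],[[0.9,-0.48,0],[0,0,-0.85]],[[0.9,-0.48,0],[0,0,-0.85]],[[0.9,-0.48,0],[0,0,-0.85]],[[0.9,-0.48,0],[0,0,-0.85]],[[0.9,-0.48,0],[0,0,-0.85]],[[0.9,-0.48,0],[0,0,-0.85]],[[0.9,-0.48,0],[0,0,-0.85]],[[0.9,-0.48,0],[0,0,-0.85]],[[0,0,0],[0,0,-0.85]]]}'
python3 - <<'E'
from h import *
s=monitor.read_state();e=s['ee_pos'];q=s['eef_rot'];print(e,2*np.degrees(np.arctan2(q[1],q[0]))-90)
M=LF(np.radians(-8.6));O=np.array([.5567,.1165])
print('lane',(e[:2]-O)@M, 'need world', O+M@[0,.25]-e[:2], s['joint_positions'])
grab('wrist','w1.png')
E
```

```text
time: 1.77
ee_pos: [0.579, 0.3744, 0.2217]
eef_rot: [0.762, 0.648, -0.001, 0.002]
ft_force: [1.4, -1.4, 0.8]
width: 0.0398
grip_force: 0.0
[0.57898938 0.37437911 0.22167424] -9.196877997084528
lane [-0.01652328  0.25831267] need world [ 0.01509446 -0.01069002] [-0.89340712  0.49130525  0.37313601  1.2839452  -0.17167733  1.39855669
 -0.69174119]
```

View pics/w1.png

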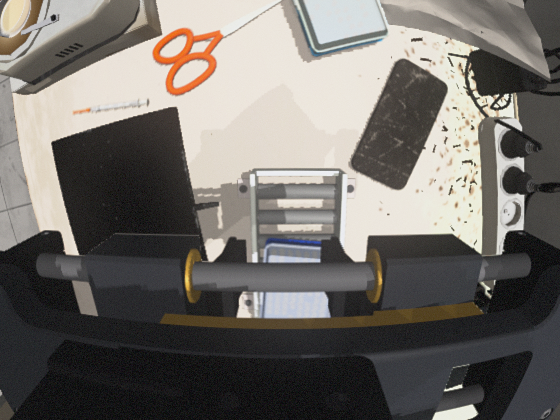

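```bash
python3 -m crank '{"steps":[[[0.3,-0.25,0],[0,0,0.06]],[[0.3,-0.25,-0.5],[0,0,0.06]],[[0,0,-1],[0,0,0]],[[0,0,-1],[0,0,0]],[[0,0,-1],[0,0,0]],[[0,0,-1],[0,0,0]],[[0,0,-1],[0,0,0]],[[0,0,-0.8],[0,0,0]],[[0,0,-0.5],[0,0,0]],[[0,0,0],[0,0,0]]]}'
cat > lane.py <<'E'
from h import *
s=monitor.read_state();e=s['ee_pos'];q=s['eef_rot']
M=LF(np.radians(-8.6));O=np.array([.5567,.1165])
print('lane',((e[:2]-O)@M).round(4),'z',round(e[2],4),'yaw',round(2*np.degrees(np.arctan2(q[1],q[0]))-90,2),'F lane',(s['ft_force'][:2]@M).round(1),round(s['ft_force'][2],1),'t',s['time'],'grip',s['grip_force'],s['width'])
E
python3 lane.py
```

```text
time: 2.65
ee_pos: [0.5878, 0.3658, 0.0487]
eef_rot: [0.754, 0.657, -0.003, -0.0]
ft_force: [-0.0, 0.9, -0.4]
width: 0.0401
grip_force: 0.0
lane [-0.0065  0.2511] z 0.0487 yaw -7.91 F lane [-0.2  0.9] -0.4 t 2.65 grip 0.0 0.04006708628602021
```

```bash
python3 -m crank '{"steps":[[[0.24,-0.04,0],[0,0,-0.13]],[[-0.06,-0.4,0],[0,0,0]],[[-0.06,-0.4,0],[0,0,0]],[[-0.04,-0.2,0],[0,0,0]],[[-0.03,-0.2,0],[0,0,0]],[[-0.03,-0.2,0],[0,0,0]],[[-0.03,-0.2,0],[0,0,0]],[[-0.03,-0.2,0],[0,0,0]],[[-0.03,-0.2,0],[0,0,0]],[[-0.03,-0.2,0],[0,0,0]]]}' >/dev/null; python3 lane.py
python3 -m crank '{"steps":[[[-0.03,-0.2,0],[0,0,0]],[[-0.03,-0.2,0],[0,0,0]],[[-0.03,-0.2,0],[0,0,0]],[[-0.03,-0.2,0],[0,0,0]],[[-0.03,-0.2,0],[0,0,0]],[[-0.03,-0.2,0],[0,0,0]],[[-0.03,-0.2,0],[0,0,0]],[[-0.03,-0.2,0],[0,0,0]],[[-0.03,-0.2,0],[0,0,0]],[[-0.03,-0.2,0],[0,0,0]]]}' >/dev/null;  python3 lane.py
python3 - <<'E'
from h import *
c=grab('scene'); im=c['pixels'][175:375,160:390]
cv2.imwrite('pics/s3.png',cv2.resize(im,None,fx=3,fy=3,interpolation=cv2.INTER_CUBIC))
E
```

```text
lane [0.0011 0.1966] z 0.0527 yaw -8.66 F lane [-0.1 -0.2] -0.1 t 3.4833 grip 0.36406592450930475 0.039790269565382196
lane [0.0011 0.1458] z 0.0526 yaw -8.67 F lane [0.1 0. ] 0.0 t 4.3167 grip 0.38443250949057983 0.03988494717044008
```

View pics/s3.png

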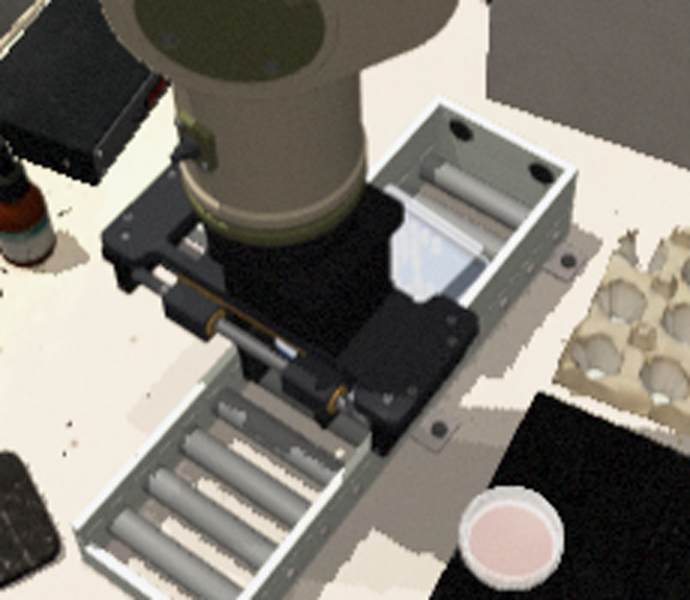

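The box has entered the bay straight, with its front edge at about (440,215). I'll keep pushing.

```bash
python3 -m crank '{"steps":[[[-0.03,-0.2,0],[0,0,0]],[[-0.03,-0.2,0],[0,0,0]],[[-0.03,-0.2,0],[0,0,0]],[[-0.03,-0.2,0],[0,0,0]],[[-0.03,-0.2,0],[0,0,0]],[[-0.03,-0.2,0],[0,0,0]],[[-0.03,-0.2,0],[0,0,0]],[[-0.03,-0.2,0],[0,0,0]],[[-0.03,-0.2,0],[0,0,0]],[[-0.03,-0.2,0],[0,0,0]]]}' >/dev/null; python3 lane.py
python3 -m crank '{"steps":[[[-0.03,-0.2,0],[0,0,0]],[[-0.03,-0.2,0],[0,0,0]],[[-0.015,-0.1,0],[0,0,0]],[[-0.015,-0.1,0],[0,0,0]],[[-0.015,-0.1,0],[0,0,0]],[[0,0,0],[0,0,0]]]}' >/dev/null;  python3 lane.py
```

```text
lane [0.0011 0.0952] z 0.0526 yaw -8.67 F lane [-0.9  0.7] 0.6 t 5.2 grip 0.32782441875724544 0.04001100800216961
lane [0.0014 0.0774] z 0.0526 yaw -8.7 F lane [ 0.1 -0.2] -0.5 t 5.7 grip 0.0 0.03966906609004921
```

```bash
python3 -m crank '{"steps":[[[-0.012,-0.08,0],[0,0,0]],[[-0.012,-0.08,0],[0,0,0]],[[0,0,0],[0,0,0]]]}' >/dev/null; python3 lane.py
python3 -m crank '{"steps":[[[-0.012,-0.08,0],[0,0,0]],[[0,0,0],[0,0,0]]]}' >/dev/null;  python3 lane.py
python3 -m crank '{"steps":[[[-0.006,-0.04,0],[0,0,0]],[[0,0,0],[0,0,0]]]}' >/dev/null;  python3 lane.py
```

```text
lane [0.0013 0.0735] z 0.0526 yaw -8.69 F lane [ 0.9 -1. ] -0.4 t 5.95 grip 0.051468648243826465 0.040206186877532336
lane [0.0011 0.0723] z 0.0526 yaw -8.66 F lane [-0.4  1.4] -0.7 t 6.1167 grip 0.5301490493366146 0.03990646823633998
lane [0.0008 0.0719] z 0.0526 yaw -8.63 F lane [-1.2  5.3] -0.4 t 6.2833 grip 2.076102412945602 0.0399296479181447
```

```bash
python3 -m crank '{"steps":[[[-0.006,-0.04,0],[0,0,0]],[[0,0,0],[0,0,0]]]}' >/dev/null;  python3 lane.py
python3 -m crank '{"steps":[[[-0.006,-0.04,0],[0,0,0]],[[0,0,0],[0,0,0]]]}' >/dev/null;  python3 lane.py
python3 - <<'E'
from h import *
for n in('scene','side'):
    c=grab(n)
c=load('scene');a=cv2.resize(c['pixels'][175:310,240:390],None,fx=2.6,fy=2.6,interpolation=cv2.INTER_CUBIC)
c=load('side');b=cv2.resize(c['pixels'][190:325,220:370],None,fx=2.6,fy=2.6,interpolation=cv2.INTER_CUBIC)
cv2.imwrite('pics/s4.png',np.hstack([a,b]))
E
```

```text
lane [0.0005 0.0717] z 0.0526 yaw -8.6 F lane [-3.2  6.7] -0.0 t 6.45 grip 3.2781941819182236 0.04024563675205845
lane [0.0001 0.0715] z 0.0527 yaw -8.58 F lane [-4.2  8.6] 0.3 t 6.6167 grip 4.278443143120967 0.04016426118862745
```

View pics/s4.png

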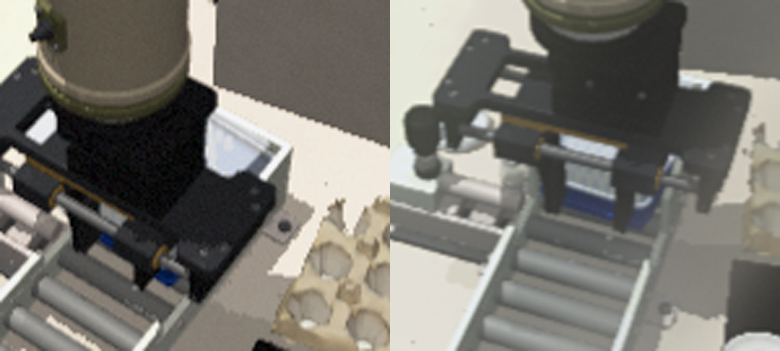

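Contact is at the expected TCP y (~71 mm), with the force building. I'll back off and measure the box without the arm in the way.

```bash
python3 -m crank '{"steps":[[[0.03,0.2,0],[0,0,0]],[[0.06,0.4,0],[0,0,0]],[[0.06,0.4,0],[0,0,0]],[[0,0,1],[0,0,0]],[[0,0,1],[0,0,0]],[[0,0,1],[0,0,0]],[[0,0.5,1],[0,0,0]],[[0.5,0.8,1],[0,0,0]],[[0.8,0.8,1],[0,0,0]],[[0.8,0.8,0.5],[0,0,0]]]}' >/dev/null
python3 -m crank '{"steps":[[[0.8,0.8,0],[0,0,0]],[[0.8,0.8,0],[0,0,0]],[[0.8,0.8,0],[0,0,0]],[[0,0,0],[0,0,0]]]}' 87; python3 lane.py
cat > topview.py <<'E'
from h import *
import sys
M=LF(np.radians(-8.6));O=np.array([.5567,.1165])
for n in('scene','side'):
    c=grab(n);H,W=c['z_map'].shape;f=H/2/np.tan(np.radians(float(c['vfov']))/2)
    v,u=np.mgrid[:H,:W]; z=c['z_map']
    P=np.stack([(u-float(c['cx']))/f*z,-(v-float(c['cy']))/f*z,-z],-1)@c['T'][:3,:3].T+c['T'][:3,3]
    P=P[z>0]; L=(P[:,:2]-O)@M; z=P[:,2]
    b=(z>.0765)&(z<.0825)&(abs(L[:,0])<.07)&(abs(L[:,1])<.1)
    rc=cv2.minAreaRect(L[b].astype(np.float32)); print(n,'box',b.sum(),np.round(rc[0],4),np.round(rc[1],4),rc[2])
    k=(z>.108)&(z<.118)&(abs(L[:,0]-.11)<.04)&(abs(L[:,1]-.076)<.03)
    if k.sum(): print('knob',k.sum(),L[k].mean(0).round(4),P[k].mean(0).round(4),z[k].max())
    bt=(z>.05)&(z<.057)&(abs(L[:,1]-.076)<.012)&(L[:,0]>-.02)&(L[:,0]<.08)
    if bt.sum(): print('bar tip x',np.percentile(L[bt][:,0],2))
    st=(z>.066)&(z<.072)&(abs(L[:,0])<.035)&(L[:,1]<-.05)&(L[:,1]>-.09)
    if st.sum(): print('stop y',np.percentile(L[st][:,1],[2,50,98]).round(4))
E
python3 topview.py
python3 - <<'E'
from h import *
c=load('scene');a=cv2.resize(c['pixels'][175:310,210:360],None,fx=2.6,fy=2.6,interpolation=cv2.INTER_CUBIC)
c=load('side');b=cv2.resize(c['pixels'][190:325,210:360],None,fx=2.6,fy=2.6,interpolation=cv2.INTER_CUBIC)
cv2.imwrite('pics/s5.png',np.hstack([a,b]))
E
```

```text
time: 7.88
ee_pos: [0.6852, 0.3467, 0.2113]
eef_rot: [0.757, 0.653, -0.001, -0.0]
ft_force: [-1.1, 0.7, -1.6]
width: 0.0591
grip_force: 0.0
lane [0.0926 0.2468] z 0.2113 yaw -8.46 F lane [-1.2  0.5] -1.6 t 7.8833 grip 0.0 0.05914897544830907
scene box 2077 [ 0.0001 -0.0017] [0.1164 0.0749] 85.39559936523438
knob 134 [0.1204 0.0747] [0.687  0.1724 0.1119] 0.1153824656385497
bar tip x 0.05004918331627545
stop y [-0.0713 -0.068  -0.0637]
side box 1701 [ 0.0012 -0.0005] [0.116  0.0737] 85.26959991455078
bar tip x 0.051492827593545655
stop y [-0.0684 -0.0676 -0.0653]
```

View pics/s5.png

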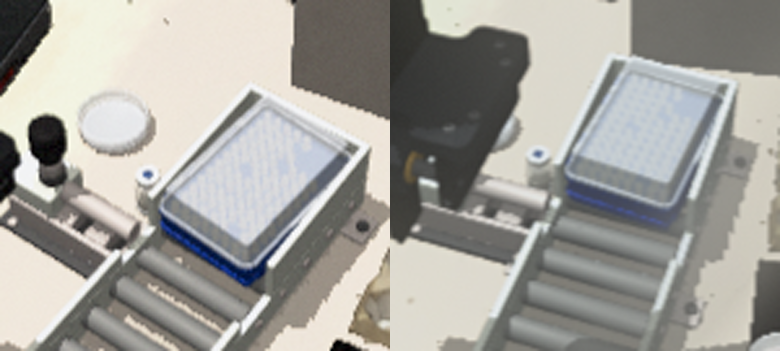

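The box is in the bay but still looks yawed by about 4.7°. The left-cheek gap widens toward the stop at around (255,100). I'll measure its outline and tilt before acting.

Run:
```python
from h import *
M=LF(np.radians(-8.6));O=np.array([.5567,.1165])
for n in('scene','side'):
    c=load(n);H,W=c['z_map'].shape;f=H/2/np.tan(np.radians(float(c['vfov']))/2)
    v,u=np.mgrid[:H,:W]; z=c['z_map']
    P=np.stack([(u-float(c['cx']))/f*z,-(v-float(c['cy']))/f*z,-z],-1)@c['T'][:3,:3].T+c['T'][:3,3]
    px=c['pixels']; P=P[z>0]; col=px[z>0].astype(int); L=(P[:,:2]-O)@M; z=P[:,2]
    b=(z>.0755)&(z<.084)&(abs(L[:,0])<.045)&(abs(L[:,1])<.07)
    A=np.c_[L[b],np.ones(b.sum())]; s=np.linalg.lstsq(A,z[b],rcond=None)[0]; print(n,'top plane slope deg',np.degrees(s[:2]),s[2])
    # robust edge lines of top: per-bin extremes
    q=L[b]
    def edge(ax,sgn,lo,hi):
        t=q[:,1-ax]; bins=np.linspace(lo,hi,13); X=[];Y=[]
        for i in range(12):
            k=(t>=bins[i])&(t<bins[i+1])
            if k.sum()>8: X.append((bins[i]+bins[i+1])/2);Y.append(np.percentile(q[k,ax],98 if sgn>0 else 2))
        p=np.polyfit(X,Y,1);return round(np.degrees(np.arctan(p[0])),2),round(p[1],4)
    print('edges +x',edge(0,1,-.045,.045),'-x',edge(0,-1,-.045,.045),'+y',edge(1,1,-.028,.028),'-y',edge(1,-1,-.028,.028))
    # rear blue base face
    bl=(col[:,0]>col[:,2]+50)&(col[:,0]>col[:,1]+30)&(z>.03)&(z<.075)&(abs(L[:,0])<.05)&(L[:,1]>.04)&(L[:,1]<.075)
    q=L[bl]; print('blue',bl.sum(),np.percentile(z[bl],[5,50,95]).round(3),q[:,0].min(),q[:,0].max(),np.polyfit(q[:,0],q[:,1],1))
    for h in np.arange(.03,.08,.006):
        k=(z>h)&(z<h+.006)&(abs(L[:,0])<.043)&(L[:,1]>.045)&(L[:,1]<.075)
        if k.sum()>20: p=np.polyfit(L[k][:,0],L[k][:,1],1);print(' z',h.round(3),k.sum(),np.degrees(np.arctan(p[0])).round(1),p[1].round(4))
```

```text
scene top plane slope deg [ 0.31559092 -0.22321781] 0.07966373536286661
edges +x (np.float64(4.22), np.float64(0.0347)) -x (np.float64(4.71), np.float64(-0.0359)) +y (np.float64(-5.32), np.float64(0.0538)) -y (np.float64(-3.81), np.float64(-0.0556))
blue 193 [0.033 0.043 0.05 ] -0.03770871829571492 0.04339323155733125 [-0.01486858  0.05580627]
 z 0.03 163 1.4 0.0676
 z 0.036 54 -0.5 0.0557
 z 0.042 84 -0.2 0.0561
 z 0.048 28 2.0 0.0551
 z 0.054 79 -0.4 0.0574
 z 0.06 141 -0.7 0.0561
 z 0.066 89 -1.2 0.0547
 z 0.072 110 -2.4 0.0533
 z 0.078 177 -1.8 0.0501
side top plane slope deg [ 0.21291885 -0.19469099] 0.08011572396822492
edges +x (np.float64(4.82), np.float64(0.0358)) -x (np.float64(4.97), np.float64(-0.0345)) +y (np.float64(-4.58), np.float64(0.0558)) -y (np.float64(-5.27), np.float64(-0.0536))
blue 29 [0.04  0.042 0.044] -0.026675093078696435 0.043796414672790135 [-0.08512019  0.05929261]
 z 0.03 151 2.5 0.066
 z 0.036 53 -0.7 0.0574
 z 0.042 115 -1.1 0.0577
 z 0.048 57 -1.7 0.0578
 z 0.054 80 -1.9 0.0597
 z 0.06 159 -1.0 0.0579
 z 0.066 103 -2.1 0.0563
 z 0.072 115 -2.5 0.0553
 z 0.078 208 -1.7 0.0511
```

The box's y axis is apparently along the lane: 88 × 123 mm is the bounding box of a slightly skewed body, and its top measures 116 × 75 mm at 4.7°. Relative to the knob, the box centre is within ~1 mm of home, and the contact was hard. So it is home, and I'll go to the knob.

```bash
python3 -m crank '{"steps":[[[0.01,-0.85,0],[0,0,0]],[[0.01,-0.85,0],[0,0,0]],[[0.01,-0.85,0],[0,0,0]],[[0.01,-0.85,0],[0,0,0]],[[0.01,-0.85,0],[0,0,0]],[[0.01,-0.85,0],[0,0,0]],[[0.02,-0.85,-0.6],[0,0,0]],[[0.02,-0.85,-1],[0,0,0]],[[0,0,-0.6],[0,0,0]],[[0,0,0],[0,0,0]]]}' 64; python3 lane.py
```

```text
time: 8.82
ee_pos: [0.685, 0.1691, 0.1574]
eef_rot: [0.76, 0.65, -0.002, -0.001]
ft_force: [-0.2, 1.3, -0.9]
width: 0.064
grip_force: 0.0
lane [0.119  0.0712] z 0.1574 yaw -8.87 F lane [-0.4  1.3] -0.9 t 8.8167 grip 0.0 0.0640421190089349
```

```bash
python3 -m crank '{"steps":[[[0.1,0.17,0],[0,0,0]],[[0,0,-0.8],[0,0,0]],[[0,0,-0.8],[0,0,0]],[[0,0,-0.6],[0,0,0]],[[0,0,-0.4],[0,0,0]],[[0,0,-0.3],[0,0,0]],[[0,0,0],[0,0,0]]]}'; python3 lane.py
python3 - <<'E'
from h import *
c=grab('scene');a=cv2.resize(c['pixels'][175:310,170:320],None,fx=2.6,fy=2.6,interpolation=cv2.INTER_CUBIC)
c=grab('side');b=cv2.resize(c['pixels'][180:315,170:320],None,fx=2.6,fy=2.6,interpolation=cv2.INTER_CUBIC)
cv2.imwrite('pics/s6.png',np.hstack([a,b]))
E
```

```text
time: 9.4
ee_pos: [0.6892, 0.177, 0.0871]
eef_rot: [0.758, 0.652, -0.0, -0.0]
ft_force: [-0.7, 0.6, 0.4]
width: 0.064
grip_force: 0.0
lane [0.1219 0.0796] z 0.0871 yaw -8.62 F lane [-0.7  0.5] 0.4 t 9.4 grip 0.0 0.06402489389750375
```

View pics/s6.png

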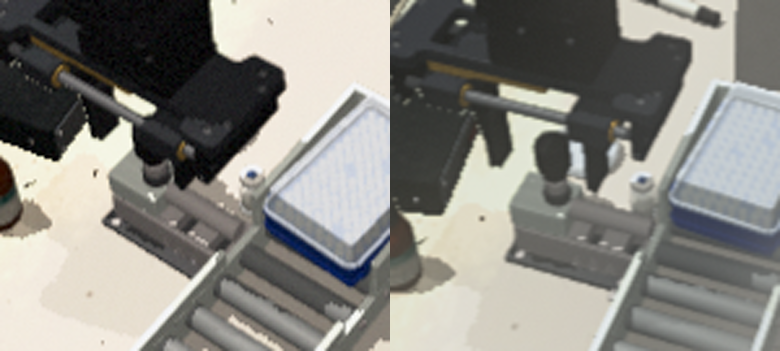

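The knob (side view ~(553,160)) is between the fingers (497 and 597). A small correction, then close.

```bash
python3 -m crank '{"steps":[[[-0.03,-0.12,-0.14],[0,0,0]],[[0,0,0],[0,0,0]],[[0,0,0],[0,0,0]]]}' >/dev/null; python3 lane.py
python3 -m crank '{"steps":[[[0,0,0],[0,0,0]],[[0,0,0],[0,0,0]],[[0,0,0],[0,0,0]],[[0,0,0],[0,0,0]],[[0,0,0],[0,0,0]],[[0,0,0],[0,0,0]],[[0,0,0],[0,0,0]],[[0,0,0],[0,0,0]],[[0,0,0],[0,0,0]]]}' 15 40 >/dev/null; python3 lane.py
```

```text
lane [0.1223 0.0755] z 0.0846 yaw -8.7 F lane [0.7 0.2] 0.2 t 9.75 grip 0.0 0.06416843254175182
lane [0.1221 0.0758] z 0.084 yaw -8.67 F lane [0.6 0.9] 0.4 t 10.5 grip 39.99990919721313 0.024486472627178155
```

```bash
python3 -m crank '{"steps":[[[0,0,0.1],[0,0,0]],[[0,0,0.1],[0,0,0]],[[0,0,0.1],[0,0,0]],[[0,0,0.1],[0,0,0]],[[0,0,0],[0,0,0]],[[0,0,0],[0,0,0]]]}' >/dev/null; python3 lane.py
```

```text
lane [0.1216 0.0758] z 0.0936 yaw -8.67 F lane [-0.5  1.1] -8.4 t 11.0 grip 39.997808440821245 0.024455149049043334
```

```bash
python3 -m crank '{"steps":[[[0,0,0.09],[0,0,0]],[[0,0,0.08],[0,0,0]],[[0,0,0],[0,0,0]],[[0,0,0],[0,0,0]]]}' >/dev/null; python3 lane.py
```

```text
lane [0.1217 0.0758] z 0.0981 yaw -8.67 F lane [-0.7 -0. ] -9.9 t 11.3333 grip 39.99750933959149 0.02471075527656783
```

```bash
python3 -m crank '{"steps":[[[-0.2,0.03,0],[0,0,0]],[[-0.2,0.03,0],[0,0,0]],[[-0.2,0.03,0],[0,0,0]],[[-0.2,0.03,0],[0,0,0]],[[-0.2,0.03,0],[0,0,0]],[[0,0,0],[0,0,0]],[[0,0,0],[0,0,0]]]}' >/dev/null; python3 lane.py
```

```text
lane [0.0959 0.0758] z 0.0983 yaw -8.66 F lane [-1.4 -0. ] -10.0 t 11.9167 grip 39.997671546880156 0.024776629063230717
```

```bash
python3 -m crank '{"steps":[[[-0.08,0.01,0],[0,0,0]],[[-0.07,0.01,0],[0,0,0]],[[0,0,0],[0,0,0]],[[0,0,0],[0,0,0]]]}' >/dev/null; python3 lane.py
```

```text
lane [0.093  0.0758] z 0.0983 yaw -8.67 F lane [0.5 1.4] -10.2 t 12.25 grip 39.99768142704852 0.024475291145631864
```

```bash
python3 -m crank '{"steps":[[[-0.04,0.006,0],[0,0,0]],[[0,0,0],[0,0,0]],[[0,0,0],[0,0,0]]]}' >/dev/null; python3 lane.py
python3 -m crank '{"steps":[[[0,0,-0.1],[0,0,0]],[[0,0,-0.1],[0,0,0]],[[0,0,-0.1],[0,0,0]],[[0,0,0],[0,0,0]],[[0,0,0],[0,0,0]]]}' >/dev/null; python3 lane.py
```

```text
lane [0.092  0.0758] z 0.0983 yaw -8.67 F lane [1.4 1.5] -10.3 t 12.5 grip 39.99760179198347 0.02434877439372406
lane [0.0919 0.0757] z 0.0907 yaw -8.67 F lane [0.4 1.6] -8.2 t 12.9167 grip 39.9975696997717 0.024481073342083867
```

```bash
python3 -m crank '{"steps":[[[0,0,-0.1],[0,0,0]],[[0,0,-0.1],[0,0,0]],[[0,0,-0.07],[0,0,0]],[[0,0,0],[0,0,0]],[[0,0,0],[0,0,0]]]}' >/dev/null; python3 lane.py
python3 -m crank '{"steps":[[[0,0,-0.04],[0,0,0]],[[0,0,-0.04],[0,0,0]],[[0,0,0],[0,0,0]],[[0,0,0],[0,0,0]]]}' >/dev/null; python3 lane.py
```

```text
lane [0.0922 0.0758] z 0.0843 yaw -8.68 F lane [0.3 1.9] -6.1 t 13.3333 grip 39.998801682377234 0.02470466188108208
lane [0.0933 0.0758] z 0.0841 yaw -8.69 F lane [-1.6 -0.3] 5.5 t 13.6667 grip 40.0014767004177 0.024537778460052895
```

```bash
python3 topview.py
python3 - <<'E'
from h import *
c=load('scene');a=cv2.resize(c['pixels'][175:310,210:360],None,fx=2.6,fy=2.6,interpolation=cv2.INTER_CUBIC)
c=load('side');b=cv2.resize(c['pixels'][190:325,210:360],None,fx=2.6,fy=2.6,interpolation=cv2.INTER_CUBIC)
cv2.imwrite('pics/s7.png',np.hstack([a,b]))
E
```

```text
scene box 2050 [-0.0007 -0.002 ] [0.1155 0.0747] 85.43714141845703
knob 38 [0.0943 0.0827] [0.6623 0.1842 0.1125] 0.11756418097587096
bar tip x 0.02263986934991687
stop y [-0.0705 -0.068  -0.0639]
side box 1619 [ 0.001  -0.0003] [0.1152 0.0733] 85.43096923828125
knob 159 [0.0968 0.0809] [0.6645 0.182  0.1124] 0.1179174806091009
bar tip x 0.024115078399857548
stop y [-0.0695 -0.0678 -0.0657]
```

View pics/s7.png

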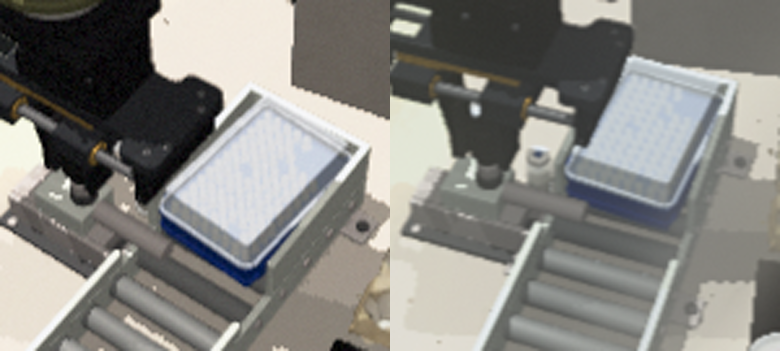

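The bar now stands over the lane behind the box, which hasn't moved, and the pin height matches its starting (home) value. I'll make a tiny centring nudge and check again.

```bash
python3 -m crank '{"steps":[[[-0.04,0.006,0],[0,0,0]],[[0,0,0],[0,0,0]],[[0,0,0],[0,0,0]],[[0,0,0],[0,0,0]]]}' >/dev/null; python3 lane.py
```

```text
lane [0.0926 0.0758] z 0.0841 yaw -8.69 F lane [0.6 0.8] 6.9 t 14.1 grip 40.00154730398208 0.024370945298845776
```

```bash
python3 -c "
from bench import ticket
print(ticket.close_job())"
```

```text
the job is handed in; nothing more can be done
None
```

I handed the job in at about 14 s: the box is home against the stop to within about 2 mm by camera. The bar stands behind it in the second hole, with the pin fully down and the knob still gripped; the verdict wasn't shown to me.

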